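# Box up the intake trumpet between two stack-nest totes

## Robot

A 6-joint arm with a two-finger parallel gripper is mounted at the origin on the work surface. World frame = base frame: x ahead of the robot, y to its left, z up, the work surface at z = 0. Lengths are in m, angles in degrees, forces in N, time in s.
With the tool pointing down it reaches from about 0.3 to 0.875 m from the base axis. Payload 4.2 kg.
Tool frame: the origin (TCP) lies at the very end of the fingers, on their centre line; the grasp point (between the pads) lies 19 mm behind it; z points along the fingers, x is the direction in which the jaws open and shut, and the axes are right-handed (so a half turn about z gives the same grasp; the last joint's range is limited). The gripper opens to 85 mm and grips with 20 to 120 N. Pads are 22 mm wide; open, the fingers measure 114 mm over their backs; the gripper's body (76 mm by 85 mm) begins 54 mm behind the grasp point. The pads swing forward as they close: fully open they stand 13 mm farther back than shut.
Start: joints at [70.703, 18.312, 89.639, -0, 72.044, -1.146], TCP at [0.179, 0.546, 0.231] pointing down, gripper open.
Joint ranges: [-177.97, 177.97], [-48.28, 115.42], [12.27, 149.76], [-77.06, 257.06], [2.81, 150.46], [-146.56, 146.56]. Speed limits (degrees/s): [147.25, 147.25, 180, 180, 180, 180].

## Interface

Orientations are given as a 3x3 rotation matrix whose columns are the frame's x, y, z axes.
In Python, from bench import sensors, imaging, job gives the robot as it stands. The module is installed in compiled form; this text tells all that it offers.
- The arm moves only by the tool jog_arm, never from a script. Its argument "plan" is text: rows parted by semicolons, each of 7 numbers parted by spaces: the gripper command: -1 is shut, 1 is fully open, values between are in proportion, then the shift along the tool's x, y, z in m, then the turn, a rotation vector about the tool's x, y, z in rad. A call has 1 to 8 rows; each row is the pose to reach, as a shift and turn from the pose measured when the call began, along the tool's axes at that moment; what a row does not reach only later rows make up. A row lasts 1/8 s, in which the tool goes at most 62.5 mm and 10.7 degrees, less where a joint would pass 70% of its speed; a pose out of reach is approached as far as the arm can. A call with a gripper value outside its range is refused whole. The fingers move at their own pace and stop on an object; "squeeze" is the grip in N (left out, the last holds). Time passes only in rows, so rows that repeat a pose let the fingers close. It gives the time, the measured TCP pose, the force and the opening at its end, in the units of the state.
- sensors.get_obs(): the state, without advancing time (a new reading comes with each control period).
- imaging.read_camera(name): name is "side" or "top"; returns (picture, depth): 480x640x3 uint8, red, green, blue; 480x640 float32, m along the optical axis (not along the pixel's ray), 0 where there is no reading.
- imaging.get_calibration(name): a dict with "fx", "fy", "cx", "cy" (pixels), "world_from_camera" (4x4, takes a point from camera to world coordinates). Camera axes: x right, y up, looking along -z (the intrinsics and any distortion apply to the point x, -y, -z); pixel columns grow to the right and rows downward; lengths in m; the calibration is good to about 2 mm. A picture is of the moment at which its call begins. get_calibration takes no time and is no camera call.
- job.sign_off(): hands the job in, once; it reports no verdict.
The state is a dict: "time": time; "joint_pos": joint angles; "joint_vel": joint speeds; "effort": joint torques, N m; "ee_pos": TCP position; "tcp_rot": TCP orientation; "ft_force": force on the tool from outside, world axes, zero at the start; "torque": the same for the moment, N m; "gripper_width": finger opening in m.
Only numpy, scipy, OpenCV 4.12 (cv2) and the standard library are available. Lean on these libraries where they do the work, as an engineer would, in place of code of your own. Each camera call takes 0.05 s, during which the arm holds its last target. There are 200 camera calls.

## Task

Stand the polished intake trumpet upright inside the blue tote on the bench, then take the other blue tote off the sloping rack, turn it end for end so that its orange end comes over the lower tote's blue end, and set it gently on top, square and level, so that it rests locked on the lower tote's inner ledges instead of nesting down onto the trumpet. Do not drop or slam anything, leave the lower tote where it stands, and leave the spray can, throttle body and wrench undisturbed.

Things in the scene. Friction and masses are not known exactly. Their poses are not given: they have to be found in the camera images.
- lower: Lower tote: open blue box loose on the bench, 190 mm long (y), 140 mm wide (x), 100 mm high (z), 450 g, one short end orange. Origin: centre of its underside, z up, y to its orange end. Upright rim band 28 mm tall, 8 mm thick; below it 3 mm walls taper in 9 mm to the floor (4 mm up). Clear floor 68 (x) by 118 mm (y) about the centre: six hollow posts, 18 mm wide, stand round it against the walls.
- lower_seat (a point): Point over the lower tote's centre at the height of its ledges, 88 mm above its underside; axes as the tote. Each post (long walls: y = +62 and -34 mm; short ends: x = +22 mm) ends in a flat ledge 12 mm below the rim, reaching 26 mm in from the rim's outside (36 mm at the floor). A slanting lip behind each ledge guides the upper tote in: play 5 mm entering, 2.5 mm when home.
- lower_orange (a point): Middle of the lower tote's orange end, on the rim band: 91 mm from its centre along its y, 86 mm above its underside. An identical tote turned 180 degrees about the vertical rests with its underside on the ledges at lower_seat, centres in line; turned the same way it sinks and nests, underside only about 53 mm above the lower one's.
- upper_mid (a point): Centre (50 mm above the underside, 50 mm below the rim top) of the second tote, empty, about 300 g (varies), same shape, colours and axes as the lower one: y to its orange end, z out of its mouth. It starts on the rack tipped 30 degrees about its long axis, mouth leaning towards the robot, orange end on the same side (roughly +y) as the lower tote's.
- upper_orange (a point): Middle of the second tote's orange end, on the rim band: 91 mm from its centre along its y, 36 mm above point upper_mid along its z.
- upper: Second tote, origin at the centre of its underside, axes as point upper_mid. Carry it by pinching the 8 mm thick, upright rim band (28 mm tall) of any wall: long walls (middle of thickness at x = +66 or -66 mm) are free of posts inside for 70 mm centred at y = +14 mm; short ends (y = +91 or -91 mm) from x = -40 to +10 mm.
- rack: Fixed rack of aluminium sheet on dark steel legs; origin on the bench below its middle. Its 180 by 215 mm shelf rises away from the robot (along its +x) at 30 degrees, 75 mm high in the middle, 120 mm at the far edge; a 13 mm lip along the low near edge keeps the tote from sliding off. Nothing stands above it.
- trumpet_mid (a point): Centre (36 mm above its foot) of the intake trumpet: solid polished aluminium bell-mouth with a black disc on top, standing on the bench, 72 mm high, about 280 g; foot 52 mm diameter, waist 40 mm, upright round lip 56 mm diameter from 60 to 72 mm up. z is its axis.
- trumpet: The trumpet's foot: origin at its centre, z up the axis.
- spray_can: Bystander: yellow can, 56 mm diameter, 120 mm tall, standing; origin at the centre of its foot.
- throttle: Bystander: square aluminium throttle body, 75 by 75 by 51 mm, with a 20 mm stub on one side; origin at the centre of its underside.
- wrench: Bystander: steel wrench 180 mm long, lying flat; origin under its middle.

How it is judged:
By the outcome, as a careful person would: the job done as asked, in the order asked, and still so for the second after the job is handed in, with the robot touching nothing.
It also fails if it takes over 59 s, if anything falls off the work surface, if the arm or the gripper's body presses on something with over 40 N, if the wrist force passes 120 N, or if a joint passes its speed limit or range.

## Working session

There is one attempt and no reset: what is moved stays moved. The work goes in short steps, Python scripts to look and compute and a tool call to move; the robot and the scene stay as the last step left them, time stands still between calls to the robot, and variables do not carry over. Pictures are saved under pics/ and viewed, about 8 in all and at most 12, crops included, and the job is handed in when it is done.

Besides the shell and the picture viewer there is one more tool, called after "Call:" as name(argument=value, ...), one argument or row to a line, values as JSON. jog_arm: Moves the arm, as the interface text tells. Its arguments: {"type":"object","properties":{"plan":{"type":"string"},"squeeze":{"type":"number"}},"required":["plan"]}

```bash
mkdir -p pics; cat > h.py <<'E'
import numpy as np, cv2
from bench import sensors, imaging, job
def snap(name):
    p,d=imaging.read_camera(name); np.savez('/tmp/%s.npz'%name,p=p,d=d); return p,d
def load(name):
    z=np.load('/tmp/%s.npz'%name); return z['p'],z['d']
def cloud(name,d):
    c=imaging.get_calibration(name); v,u=np.mgrid[:480,:640]
    P=np.stack([(u-c['cx'])/c['fx']*d,-(v-c['cy'])/c['fy']*d,-d],-1)
    T=np.array(c['world_from_camera']); W=P@T[:3,:3].T+T[:3,3]; W[d==0]=np.nan; return W
def save(n,p): cv2.imwrite('pics/%s.png'%n,p[...,::-1])
E
python3 - <<'E'
from h import *
for n in('top','side'):
    p,d=snap(n); save(n+'1',p); c=imaging.get_calibration(n); print(n,{k:(np.round(v,3).tolist()) for k,v in c.items()}, (d==0).mean())
o=sensors.get_obs(); print(o['time'],o['ee_pos'],np.round(o['tcp_rot'],3).tolist(),o['gripper_width'])
E
```

```text
top {'fx': 440.594, 'fy': 440.594, 'cx': 319.977, 'cy': 244.797, 'world_from_camera': [[0.021, 0.99, -0.139, 0.49], [-1.0, 0.018, -0.022, 0.04], [-0.019, 0.139, 0.99, 1.017], [0.0, 0.0, 0.0, 1.0]]} 0.0040625
side {'fx': 616.053, 'fy': 616.053, 'cx': 319.043, 'cy': 245.842, 'world_from_camera': [[0.978, 0.167, -0.126, 0.478], [-0.209, 0.738, -0.642, -0.725], [-0.014, 0.654, 0.756, 1.0], [0.0, 0.0, 0.0, 1.0]]} 0.0040071614583333335
0.1 [0.17899441 0.54597177 0.23056507] [[0.312, 0.95, -0.001], [0.95, -0.312, -0.002], [-0.002, -0.0, -1.0]] 0.08531737902387293
```

View pics/top1.png

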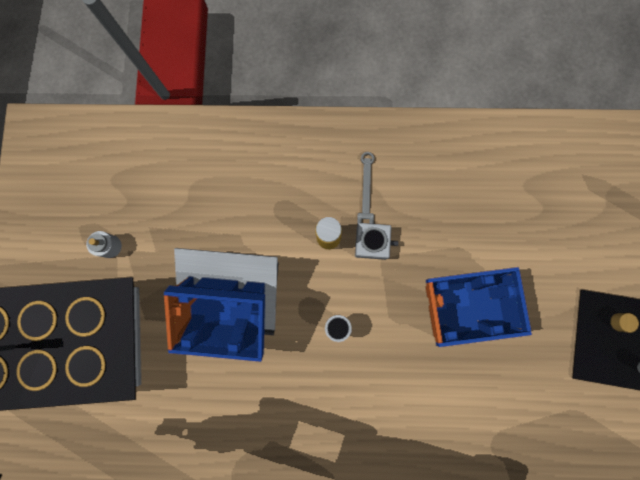

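View pics/side1.png

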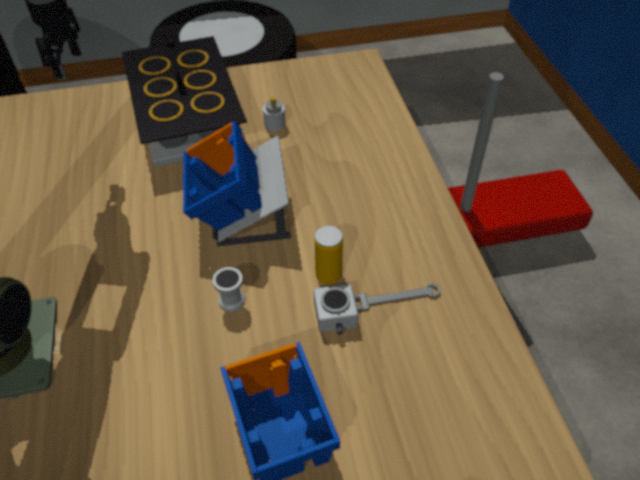

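The top view shows the lower tote at about (478,307) with its orange end at column 434, the trumpet at (338,328), the upper tote on the rack at (216,320) with its orange end at column 178, the can at (328,233), and the throttle body and wrench at (373,240). The side view agrees.

```bash
cat > m.py <<'E'
from h import *
def rect(P):
    (c,s,a)=cv2.minAreaRect(P.astype(np.float32)*1000); return np.round(c,1),np.round(s,1),round(a,2)
def blue(p): 
    h=cv2.cvtColor(p,cv2.COLOR_RGB2HSV); b=(h[...,1]>140)&(h[...,2]>40); return b&(h[...,0]>100)&(h[...,0]<130), b&(h[...,0]<16)
def tote(n,p,W,box,flat=True):
    B,O=blue(p); M=(B|O); x0,x1,y0,y1=box
    M&=(W[...,0]>x0)&(W[...,0]<x1)&(W[...,1]>y0)&(W[...,1]<y1)
    return M,O&M
E
python3 - <<'E'
from m import *
for n in('top','side'):
    p,d=load(n); W=cloud(n,d)
    # bench
    print(n,'bench z',np.nanmedian(W[...,2][(abs(W[...,0]-.6)<.2)&(abs(W[...,1]+.05)<.05)&(W[...,2]<.03)]))
    M,O=tote(n,p,W,(.2,.6,-.45,-.15)); q=M&(W[...,2]>.09)&(W[...,2]<.11)
    P=W[q]; print('lower rim',rect(P[:,:2]),np.median(P[:,2]), 'orange',W[O&q].mean(0).round(4), len(P))
    r=(abs(W[...,0]-.3)<.12)&(abs(W[...,1]-0)<.06)&(W[...,2]>.066)&(W[...,2]<.08)
    P=W[r]; print('trump',len(P),cv2.minEnclosingCircle(P[:,:2].astype(np.float32)),np.median(P[:,2]),P.mean(0))
    M,O=tote(n,p,W,(.1,.6,.1,.45)); q=M&(W[...,2]>.03)
    P=W[q]
    # tote axes guess: z tilted 30 towards -x
    best=None
    for yaw in np.radians(np.arange(-15,15.1,.5)):
        Y=np.array([-np.sin(yaw),np.cos(yaw),0]); H=np.array([np.cos(yaw),np.sin(yaw),0])
        a=np.radians(30); Z=np.cos(a)*np.array([0,0,1])-np.sin(a)*H; X=np.cross(Y,Z)
        R=np.stack([X,Y,Z],1); L=P@R; top=np.percentile(L[:,2],99.5)
        rim=L[L[:,2]>top-.008]
        lo,hi=np.percentile(rim,[1,99],axis=0); e=np.sum((hi-lo)[:2])
        if best is None or e<best[0]: best=(e,np.degrees(yaw),lo,hi,R,top,len(rim))
    e,yaw,lo,hi,R,top,k=best
    print('upper yaw',yaw,'ext',(hi-lo).round(4),'top',top,k,'rimcentre',(R@np.array([*(lo+hi)[:2]/2,top-.001])).round(4),'orange',W[O&q].mean(0).round(3))
    for nm,bx in dict(can=(.45,.6,-.02,.08,.11,.13),thr=(.42,.6,-.16,-.05,.04,.08)).items():
        r=(W[...,0]>bx[0])&(W[...,0]<bx[1])&(W[...,1]>bx[2])&(W[...,1]<bx[3])&(W[...,2]>bx[4])&(W[...,2]<bx[5])
        print(nm,rect(W[r][:,:2]),np.median(W[r][:,2]))
E
```

```text
top bench z 0.0004830076946871209
lower rim (array([ 497.5, -267.4]), array([137.1, 191.9]), 8.62) 0.09972513206975753 orange [ 0.4841 -0.1768  0.099 ] 1428
trump 4 ((0.41924160718917847, 0.019900541752576828), 0.0032338828314095736) 0.0718051867661818 [0.41916583 0.01987731 0.07183909]
upper yaw 14.999999999999998 ext [0.142  0.0648 0.0095] top -0.10408138666617701 421 rimcentre [0.443  0.1854 0.1534] orange [0.459 0.348 0.123]
can (array([0., 0.]), array([0., 0.]), 0.0) nan
thr (array([0., 0.]), array([0., 0.]), 0.0) nan
side bench z 6.67355276683379e-05
lower rim (array([ 495.3, -267.9]), array([137.4, 192.8]), 8.49) 0.09902378074322826 orange [ 0.4859 -0.1807  0.0951] 1973
trump 8 ((0.41903892159461975, 0.020715434104204178), 0.00606008293107152) 0.0721569066843718 [0.41890046 0.01974826 0.07180342]
upper yaw 14.999999999999998 ext [0.1387 0.0607 0.0091] top -0.10373774037696853 395 rimcentre [0.442  0.181  0.1526] orange [0.461 0.348 0.116]
can (array([0., 0.]), array([0., 0.]), 0.0) nan
thr (array([0., 0.]), array([0., 0.]), 0.0) nan
  return _methods._mean(a, axis=axis, dtype=dtype,
  ret = ret.dtype.type(ret / rcount)
```

```bash
python3 - <<'E'
from m import *
for n in('top','side'):
    p,d=load(n); W=cloud(n,d)
    r=(abs(W[...,0]-.43)<.08)&(abs(W[...,1]-0.01)<.07)&(W[...,2]>.062)&(W[...,2]<.085)
    P=W[r]; print(n,'trump',len(P),cv2.minEnclosingCircle(P[:,:2].astype(np.float32)),np.median(P[:,2]),P.mean(0).round(4))
    M,O=tote(n,p,W,(.2,.7,.1,.5)); q=M&(W[...,2]>.03); P=W[q]; P=P[~np.isnan(P[:,0])]
    best=None
    for yaw in np.radians(np.arange(-20,20.1,.25)):
      for a in np.radians([29,30,31]):
        Y=np.array([-np.sin(yaw),np.cos(yaw),0]); H=np.array([np.cos(yaw),np.sin(yaw),0])
        Z=np.cos(a)*np.array([0,0,1])-np.sin(a)*H; X=np.cross(Y,Z)
        R=np.stack([X,Y,Z],1); z=P@Z; h,e=np.histogram(z,bins=np.arange(z.min(),z.max()+.002,.001))
        h=h[:-2]+h[1:-1]+h[2:]; i=len(h)-25+np.argmax(h[-25:])
        if best is None or h[i]>best[0]: best=(h[i],np.degrees(yaw),np.degrees(a),e[i]+.0015,R)
    k,yaw,a,top,R=best; L=P@R; rim=L[abs(L[:,2]-top)<.004]
    print('upper yaw',yaw,a,k,'rect',rect(rim[:,:2]),'top',top, 'ext',(np.percentile(rim,99,axis=0)-np.percentile(rim,1,axis=0)).round(4))
    c=rect(rim[:,:2])[0]/1000; print('rimcentre',(R@np.array([*c,top])).round(4),'orange',W[O&q].mean(0).round(3))
    s=W[(W[...,2]>.045)&(abs(W[...,0]-.6)<.15)&(abs(W[...,1]+.02)<.15)]
    for lo,hi in((.11,.13),(.045,.06)):
        t=s[(s[:,2]>lo)&(s[:,2]<hi)]; print(lo,rect(t[:,:2]))
E
```

```text
top trump 552 ((0.4464304745197296, 0.02099630795419216), 0.027857443317770958) 0.07231881221463066 [0.4465 0.0209 0.0724]
upper yaw -4.25 29.999999999999996 868 rect (array([443.3, 296.7]), array([141.6, 190.8]), 0.36) top -0.0838824849525357 ext [0.1395 0.1894 0.0067]
rimcentre [0.4467 0.2643 0.149 ] orange [0.459 0.348 0.123]
0.11 (array([649.8,  44.4]), array([51.5, 51.6]), 14.75)
0.045 (array([644.2, -11.3]), array([162. ,  74.4]), 85.35)
side trump 609 ((0.4447832405567169, 0.019827384501695633), 0.030135490000247955) 0.07144151974030366 [0.4457 0.0181 0.0712]
upper yaw -4.5 29.999999999999996 524 rect (array([441.6, 298.7]), array([140.8, 198.2]), 0.16) top -0.08389397512094712 ext [0.1389 0.1921 0.0073]
rimcentre [0.4465 0.2645 0.1481] orange [0.461 0.348 0.116]
0.11 (array([649.2,  42.1]), array([52.6, 50.1]), 77.59)
0.045 (array([563.5, -18.6]), array([144.8, 227. ]), 86.75)
```

The measurements agree with each other:
- **Trumpet:** (0.446, 0.020), lip at z 0.072.
- **Lower tote:** centre (0.4965, -0.2675), yaw +8.5°.
- **Upper tote:** rim centre (0.4466, 0.2644, 0.1485), yaw -4.25°, tilt 30°.

To stay within the last joint's range I'll carry the upper tote by its blue short end and turn it clockwise.

```bash
cat > g.py <<'E'
from h import *
from scipy.spatial.transform import Rotation as Ro
def down(h): # tool down, tool x heading h deg
    h=np.radians(h); return np.array([[np.cos(h),np.sin(h),0],[np.sin(h),-np.cos(h),0],[0,0,-1]])
def go(pos,R=None,frm=None):
    o=sensors.get_obs(); p,R0=(np.array(o['ee_pos']),np.array(o['tcp_rot'])) if frm is None else frm
    R=R0 if R is None else R
    s=R0.T@(np.array(pos)-p); r=Ro.from_matrix(R0.T@R).as_rotvec()
    print('t%.2f'%o['time'],'shift',s.round(4),'rot',r.round(4),'|',np.linalg.norm(s).round(3),np.degrees(np.linalg.norm(r)).round(1))
E
python3 - <<'E'
from g import *
go((.446,.020,.16),down(98.5))
go((.446,.020,.23),down(98.5))
E
```

```text
t0.10 shift [-0.4165  0.4176  0.0712] rot [-4.000e-04  1.600e-03 -4.652e-01] | 0.594 26.7
t0.10 shift [-0.4166  0.4176  0.0012] rot [-4.000e-04  1.600e-03 -4.652e-01] | 0.59 26.7
```

Call:
jog_arm(
  plan="1 -0.4166 0.4176 0.001 0 0.0016 -0.465;1 -0.4166 0.4176 0.001 0 0.0016 -0.465;1 -0.4166 0.4176 0.001 0 0.0016 -0.465;1 -0.4166 0.4176 0.001 0 0.0016 -0.465;1 -0.4166 0.4176 0.001 0 0.0016 -0.465;1 -0.4166 0.4176 0.001 0 0.0016 -0.465;1 -0.4166 0.4176 0.071 0 0.0016 -0.465;1 -0.4166 0.4176 0.071 0 0.0016 -0.465",
  squeeze=50,
)

```text
time: 1.1
ee_pos: [0.402, 0.1061, 0.1919]
tcp_rot: [[-0.148, 0.989, 0.001], [0.989, 0.148, 0.0], [0.0, 0.001, -1.0]]
ft_force: [0.6, 0.3, 0.8]
gripper_width: 0.0854
```

```bash
python3 -c "
from g import *
go((.446,.020,.10),down(98.5)); go((.446,.020,.043),down(98.5))"
```

```text
t1.10 shift [-0.0917  0.0307  0.0919] rot [ 0.0008 -0.0004 -0.0002] | 0.133 0.1
t1.10 shift [-0.0917  0.0307  0.1489] rot [ 0.0008 -0.0004 -0.0002] | 0.178 0.1
```

Call:
jog_arm(
  plan="1 -0.046 0.0154 0.03 0 0 0;1 -0.0917 0.0307 0.05 0 0 0;1 -0.0917 0.0307 0.08 0 0 0;1 -0.0917 0.0307 0.11 0 0 0;1 -0.0917 0.0307 0.135 0 0 0;1 -0.0917 0.0307 0.149 0 0 0;1 -0.0917 0.0307 0.149 0 0 0;1 -0.0917 0.0307 0.149 0 0 0",
)

```text
time: 2.1
ee_pos: [0.4464, 0.0201, 0.0433]
tcp_rot: [[-0.148, 0.989, 0.002], [0.989, 0.148, 0.001], [0.0, 0.002, -1.0]]
ft_force: [0.4, 0.2, 0.1]
gripper_width: 0.0856
```

Call:
jog_arm(
  plan="0.3 0 0 0 0 0 0;0 0 0 0 0 0 0;-0.3 0 0 0 0 0 0;-0.5 0 0 0 0 0 0;-0.5 0 0 0 0 0 0",
)

```text
time: 2.72
ee_pos: [0.4471, 0.0203, 0.0443]
tcp_rot: [[-0.148, 0.989, 0.004], [0.989, 0.148, 0.001], [0.0, 0.004, -1.0]]
ft_force: [-1.3, 0.9, 5.0]
gripper_width: 0.0541
```

```bash
python3 -c "
from g import *
p,d=snap('side'); save('s2',cv2.resize(p[180:360,140:380],(720,540)))
go((.446,.020,.043),down(98.5))"
```

```text
t2.77 shift [-0.0001 -0.0012  0.0013] rot [ 0.0038 -0.0003 -0.0003] | 0.002 0.2
```

View pics/s2.png

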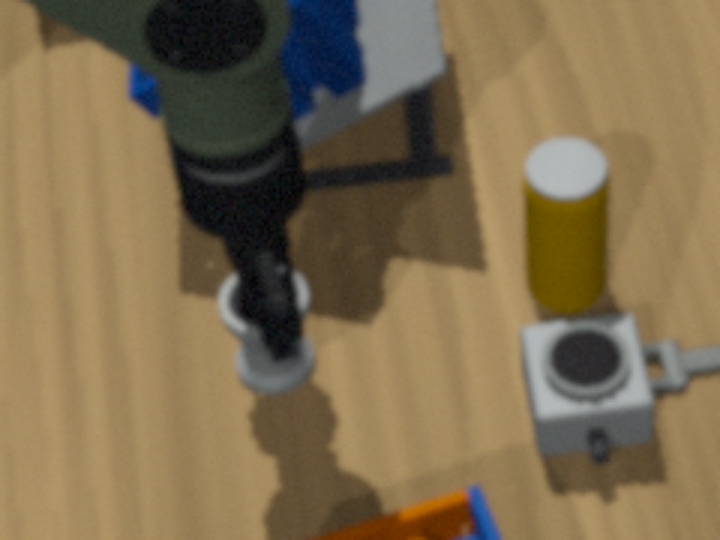

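The gripper holds the trumpet just under its lip, at 54 mm opening. Lifting.

Call:
jog_arm(
  plan="-0.5 0 0 -0.01 0 0 0;-0.5 0 0 -0.03 0 0 0;-0.5 0 0 -0.07 0 0 0;-0.5 0 0 -0.12 0 0 0;-0.5 0 0 -0.16 0 0 0;-0.5 0 0 -0.16 0 0 0",
  squeeze=60,
)

```text
time: 3.52
ee_pos: [0.4482, 0.0202, 0.2075]
tcp_rot: [[-0.147, 0.989, 0.011], [0.989, 0.147, 0.001], [-0.001, 0.011, -1.0]]
ft_force: [-0.1, -0.8, -3.1]
gripper_width: 0.0542
```

```bash
python3 -c "
from g import *
p,d=snap('side'); save('s3',cv2.resize(p[120:340,120:413],(720,540)))
go((.4965,-.2675,.204),down(98.5))"
```

```text
t3.58 shift [-0.2919  0.0069  0.0012] rot [ 0.006   0.0001 -0.0003] | 0.292 0.3
```

View pics/s3.png

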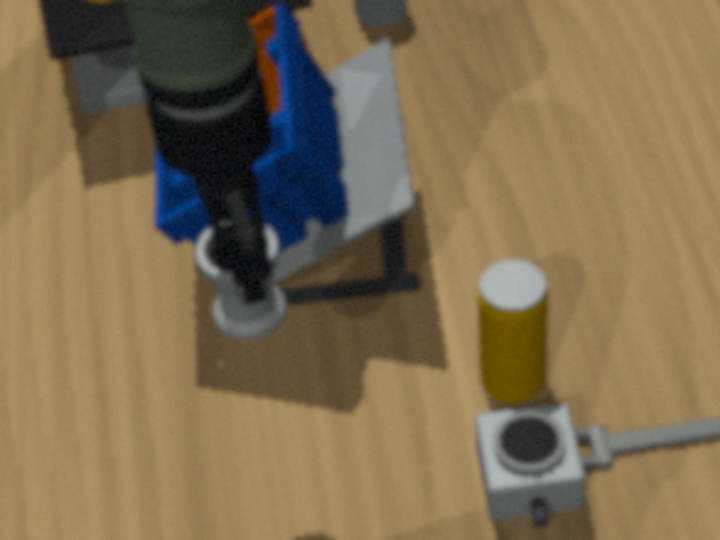

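The trumpet is in the air and upright at about (245,280) in the crop. I'll carry it over the lower tote.

Call:
jog_arm(
  plan="-0.5 -0.02 0.0005 0.001 0.001 0 0;-0.5 -0.06 0.002 0.001 0.002 0 0;-0.5 -0.11 0.003 0.001 0.003 0 0;-0.5 -0.165 0.005 0.001 0.004 0 0;-0.5 -0.22 0.006 0.001 0.006 0 0;-0.5 -0.265 0.007 0.001 0.006 0 0;-0.5 -0.285 0.008 0.001 0.006 0 0;-0.5 -0.292 0.008 0.001 0.006 0 0",
)

```text
time: 4.58
ee_pos: [0.4968, -0.2675, 0.2024]
tcp_rot: [[-0.146, 0.989, -0.003], [0.989, 0.147, 0.002], [0.003, -0.003, -1.0]]
ft_force: [-0.8, 0.2, -3.4]
gripper_width: 0.054
```

Call:
jog_arm(
  plan="-0.5 0 0 0.01 0 0 0;-0.5 0 0 0.03 0 0 0;-0.5 0 0 0.05 0 0 0;-0.5 0 0 0.065 0 0 0;-0.5 0 0 0.065 0 0 0",
)

```text
time: 5.2
ee_pos: [0.4957, -0.2659, 0.136]
tcp_rot: [[-0.147, 0.989, -0.006], [0.989, 0.147, 0.004], [0.005, -0.006, -1.0]]
ft_force: [0.4, -0.6, -2.6]
gripper_width: 0.054
```

```bash
python3 -c "
from g import *
from m import *
p,d=snap('top');W=cloud('top',d);M,O=tote('top',p,W,(.35,.65,-.42,-.15));q=M&(W[...,2]>.09)&(W[...,2]<.11);print(rect(W[q][:,:2]))
save('t4',cv2.resize(p[240:370,400:560],(800,600),interpolation=cv2.INTER_CUBIC))
go((.4975,-.2675,.05),down(98.5))"
```

```text
(array([ 497.4, -266.5]), array([137.3, 189.7]), 8.57)
t5.25 shift [-0.0014  0.0012  0.0871] rot [-0.0037 -0.0036 -0.0006] | 0.087 0.3
```

View pics/t4.png

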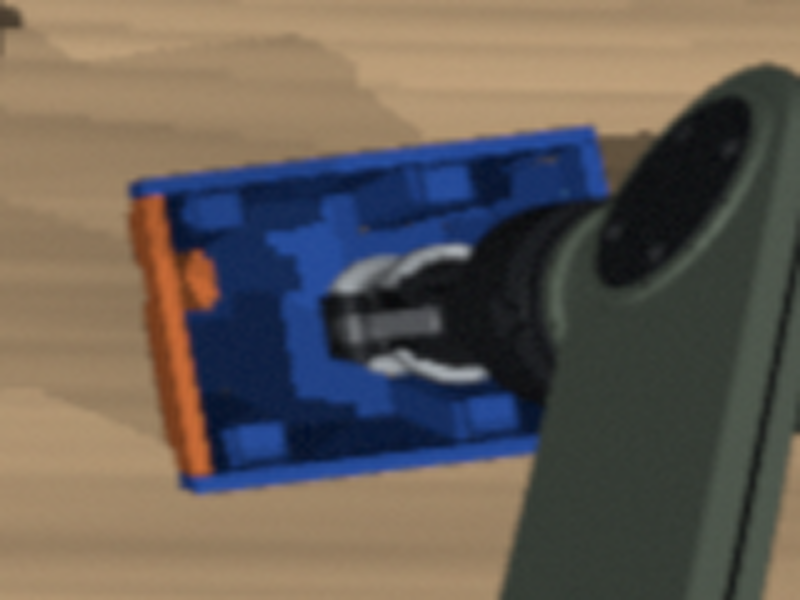

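The trumpet hangs over the tote's clear floor, the tote has not moved, and the orange end is at column 170 of the crop. Lowering.

Call:
jog_arm(
  plan="-0.5 0 0 0.015 0 0 0;-0.5 -0.0014 0.0012 0.04 -0.0037 -0.0036 0;-0.5 -0.0014 0.0012 0.062 -0.0037 -0.0036 0;-0.5 -0.0014 0.0012 0.075 -0.0037 -0.0036 0;-0.5 -0.0014 0.0012 0.08 -0.0037 -0.0036 0;-0.5 -0.0014 0.0012 0.083 -0.0037 -0.0036 0;-0.5 -0.0014 0.0012 0.085 -0.0037 -0.0036 0;-0.5 -0.0014 0.0012 0.085 -0.0037 -0.0036 0",
)

```text
time: 6.25
ee_pos: [0.4977, -0.2676, 0.0524]
tcp_rot: [[-0.147, 0.989, 0.001], [0.989, 0.147, -0.0], [-0.0, 0.001, -1.0]]
ft_force: [0.5, 0.2, -3.3]
gripper_width: 0.0541
```

Call:
jog_arm(
  plan="-0.5 0 0 0.001 0 0 0;-0.5 0 0 0.002 0 0 0;-0.5 0 0 0.003 0 0 0;-0.5 0 0 0.004 0 0 0;-0.5 0 0 0.004 0 0 0",
)

```text
time: 6.88
ee_pos: [0.4978, -0.2676, 0.0487]
tcp_rot: [[-0.147, 0.989, 0.001], [0.989, 0.147, -0.0], [-0.001, 0.001, -1.0]]
ft_force: [-0.2, 0.4, -0.7]
gripper_width: 0.054
```

Call:
jog_arm(
  plan="-0.5 0 0 0.001 0 0 0;0.35 0 0 0.001 0 0 0;0.5 0 0 0.001 0 0 0;0.75 0 0 0 0 0 0;0.75 0 0 -0.002 0 0 0;0.75 0 0 -0.01 0 0 0;0.75 0 0 -0.03 0 0 0;0.75 0 0 -0.06 0 0 0",
)

```text
time: 7.88
ee_pos: [0.4973, -0.2674, 0.1091]
tcp_rot: [[-0.147, 0.989, -0.0], [0.989, 0.147, 0.0], [0.0, -0.0, -1.0]]
ft_force: [0.2, -0.6, 0.8]
gripper_width: 0.0748
```

Call:
jog_arm(
  plan="0.75 0 0 -0.06 0 0 0;0.75 0 0 -0.12 0 0 0;0.75 0.06 0 -0.16 0 0 0;0.75 0.12 0 -0.17 0 0 0;0.75 0.18 0 -0.17 0 0 0;0.75 0.24 0 -0.17 0 0 0;0.75 0.28 0 -0.17 0 0 0;0.75 0.28 0 -0.17 0 0 0",
)

```text
time: 8.88
ee_pos: [0.4555, 0.0117, 0.28]
tcp_rot: [[-0.152, 0.988, 0.001], [0.988, 0.152, 0.001], [0.001, 0.001, -1.0]]
ft_force: [-0.7, -0.6, 0.5]
gripper_width: 0.0746
```

```bash
python3 -c "
from g import *
from m import *
p,d=snap('top');W=cloud('top',d);M,O=tote('top',p,W,(.35,.65,-.42,-.15));q=M&(W[...,2]>.09)&(W[...,2]<.11);print(rect(W[q][:,:2]))
r=(abs(W[...,0]-.497)<.05)&(abs(W[...,1]+.267)<.05)&(W[...,2]>.064)&(W[...,2]<.09); P=W[r]; print(rect(P[:,:2]),np.median(P[:,2]))
save('t5',cv2.resize(p[240:370,400:560],(800,600),interpolation=cv2.INTER_CUBIC))
print(sensors.get_obs()['joint_pos'])
"
```

```text
(array([ 497.2, -267. ]), array([137.3, 191. ]), 8.37)
(array([ 497., -267.]), array([99.6, 99. ]), 0.06) 0.07687434664419279
[-1.45533500e-01  5.72052833e+00  9.90936004e+01 -1.44520109e-02
  7.51417016e+01 -9.87683064e+01]
```

View pics/t5.png

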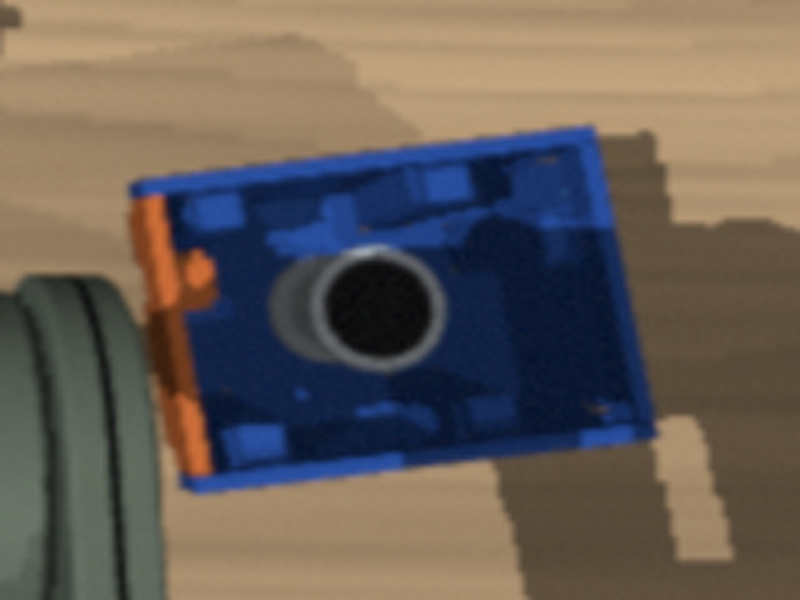

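The trumpet stands upright at the tote's centre, crop (375,308), with its top at z 0.077. The tote is still at (0.497, -0.267), 8.5°. Next is the upper tote.

```bash
cat > u.py <<'E'
from g import *
psi=np.radians(-4.25);a=np.radians(30)
Y=np.array([-np.sin(psi),np.cos(psi),0]);H=np.array([np.cos(psi),np.sin(psi),0])
Z=np.cos(a)*np.array([0,0,1.])-np.sin(a)*H;X=np.cross(Y,Z)
C=np.array([.4466,.2644,.1485]); RT=np.stack([Y,X,-Z],1)
G=C-.012*X-.091*Y-.032*Z
E
python3 -c "
from u import *
print(G); go(G+.09*Z,RT)"
```

```text
[0.4454484  0.17323466 0.11478719]
t8.93 shift [ 0.1728 -0.0299  0.0871] rot [-0.5206 -0.0586  0.2196] | 0.196 32.5
```

Call:
jog_arm(
  plan="-0.06 0.05 -0.01 0.01 -0.15 -0.017 0.064;-0.06 0.1 -0.02 0.03 -0.31 -0.034 0.13;-0.06 0.14 -0.026 0.06 -0.45 -0.05 0.19;-0.06 0.1728 -0.0299 0.0871 -0.5206 -0.0586 0.2196;-0.06 0.1728 -0.0299 0.0871 -0.5206 -0.0586 0.2196;-0.06 0.1728 -0.0299 0.0871 -0.5206 -0.0586 0.2196",
)

```text
time: 9.68
ee_pos: [0.3992, 0.1764, 0.1911]
tcp_rot: [[0.071, 0.865, 0.496], [0.997, -0.06, -0.038], [-0.003, 0.498, -0.867]]
ft_force: [-0.1, 0.1, -0.9]
gripper_width: 0.04
```

```bash
python3 -c "
from u import *
p,d=snap('side'); save('s6',cv2.resize(p[100:280,120:360],(800,600),interpolation=cv2.INTER_CUBIC))
go(G,RT);print(sensors.get_obs()['gripper_width'],sensors.get_obs()['joint_pos'])"
```

```text
t9.72 shift [0.0004 0.0004 0.0897] rot [-0.001   0.0012  0.0021] | 0.09 0.1
0.040736486156470186 [ 35.75193019  -1.6969193  127.37680775 -33.7684437   35.37690167
 -25.48647984]
```

View pics/s6.png

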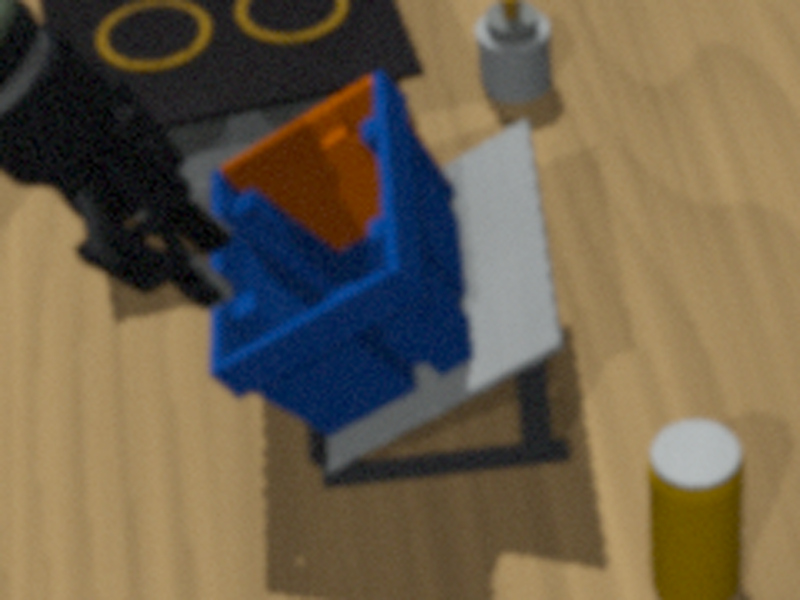

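The open fingers, tips at about (225,265) in the crop, line up with the blue end wall. Going in.

Call:
jog_arm(
  plan="-0.06 0.0004 0.0004 0.02 0 0 0.002;-0.06 0.0004 0.0004 0.04 0 0 0.002;-0.06 0.0004 0.0004 0.055 0 0 0.002;-0.06 0.0004 0.0004 0.07 0 0 0.002;-0.06 0.0004 0.0004 0.08 0 0 0.002;-0.06 0.0004 0.0004 0.0897 0 0 0.002;-0.06 0.0004 0.0004 0.0897 0 0 0.002",
)

```text
time: 10.6
ee_pos: [0.4472, 0.1719, 0.1153]
tcp_rot: [[0.078, 0.863, 0.498], [0.997, -0.067, -0.04], [-0.001, 0.5, -0.866]]
ft_force: [0.2, -0.3, -0.1]
gripper_width: 0.04
```

```bash
python3 -c "
from u import *
p,d=snap('side'); save('s7',cv2.resize(p[100:280,120:360],(800,600),interpolation=cv2.INTER_CUBIC))
go(G,RT)"
```

```text
t10.65 shift [ 0.0009 -0.0017 -0.0001] rot [ 0.0002  0.0024 -0.0022] | 0.002 0.2
```

View pics/s7.png

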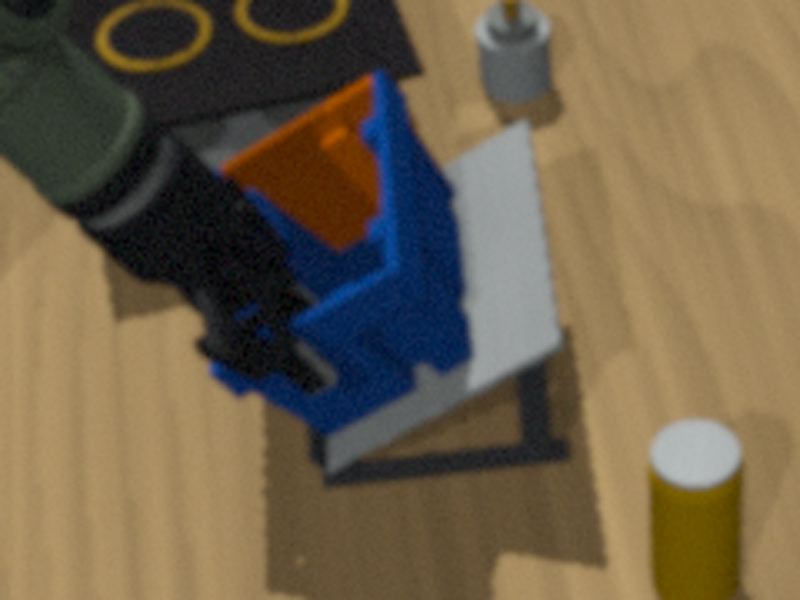

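The fingers straddle the blue end, with the outer tip at about (325,385). Closing.

Call:
jog_arm(
  plan="-0.3 0.0009 -0.0015 0 0 0 -0.002;-0.5 0.0009 -0.0015 0 0 0 -0.002;-0.7 0.0009 -0.0015 0 0 0 -0.002;-0.85 0.0009 -0.0015 0 0 0 -0.002;-1 0.0009 -0.0015 0 0 0 -0.002;-1 0.0009 -0.0015 0 0 0 -0.002;-1 0.0009 -0.0015 0 0 0 -0.002",
  squeeze=50,
)

```text
time: 11.52
ee_pos: [0.4457, 0.1733, 0.1151]
tcp_rot: [[0.075, 0.863, 0.499], [0.997, -0.064, -0.039], [-0.002, 0.501, -0.866]]
ft_force: [-3.0, -2.1, 6.3]
gripper_width: 0.0073
```

Call:
jog_arm(
  plan="-1 0 0 0 0 0 0;-1 0 0 0 0 0 0;-1 0 0 -0.003 0 0 0;-1 0 0 -0.006 0 0 0;-1 0 0 -0.012 0 0 0;-1 0 0 -0.02 0 0 0;-1 0 0 -0.03 0 0 0;-1 0 0 -0.03 0 0 0",
  squeeze=90,
)

```text
time: 12.52
ee_pos: [0.4306, 0.1747, 0.142]
tcp_rot: [[0.075, 0.863, 0.5], [0.997, -0.064, -0.038], [-0.001, 0.502, -0.865]]
ft_force: [0.1, 0.0, -3.7]
gripper_width: 0.0066
```

```bash
python3 -c "
from u import *
from m import blue
p,d=snap('side'); save('s8',cv2.resize(p[100:280,120:360],(800,600),interpolation=cv2.INTER_CUBIC))
o=sensors.get_obs();print(o['ft_force'],o['torque'],o['gripper_width'])"
```

```text
[ 0.17946526  0.13265395 -3.85894881] [-0.26911524  0.63438434  0.00196726] 0.006449824795917761
```

View pics/s8.png

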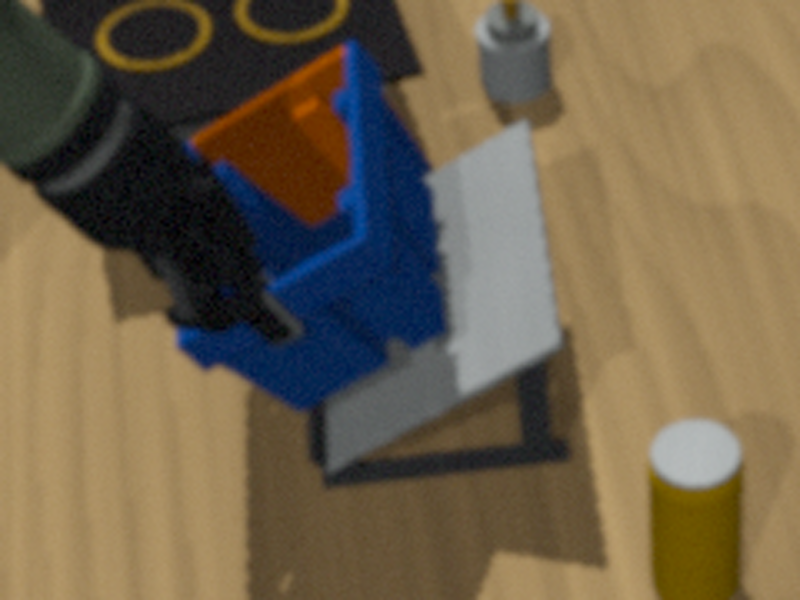

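The tote is in the grip and clear of the shelf, taking about 3.9 N. Next I'll lift it and level it.

```bash
cat >> u.py <<'E'
LC=np.array([.4972,-.267]); LY=8.5
y2=np.radians(LY+180); X2=np.array([np.cos(y2),np.sin(y2)]);Y2=np.array([-np.sin(y2),np.cos(y2)])
F=np.array([*(LC-.012*X2-.091*Y2),.156]); RF=down(LY+90+180)
E
python3 -c "
from u import *
print(F); o=sensors.get_obs(); go(np.array(o['ee_pos'])+[-.02,-.01,.10]); go((.42,.14,.31),down(85.75))"
```

```text
[ 0.49561753 -0.17522584  0.156     ]
t12.57 shift [-0.0116  0.0335 -0.0961] rot [0. 0. 0.] | 0.102 0.0
t12.57 shift [-0.0355  0.0775 -0.1496] rot [ 5.252e-01  1.300e-03 -4.000e-04] | 0.172 30.1
```

Call:
jog_arm(
  plan="-1 -0.002 0.006 -0.02 0 0 0;-1 -0.006 0.018 -0.05 0 0 0;-1 -0.0116 0.0335 -0.0961 0.02 0 0;-1 -0.02 0.05 -0.12 0.12 0 0;-1 -0.03 0.068 -0.14 0.26 0 0;-1 -0.0355 0.0775 -0.1496 0.4 0.001 0;-1 -0.0355 0.0775 -0.1496 0.5 0.001 0;-1 -0.0355 0.0775 -0.1496 0.5252 0.0013 0",
)

```text
time: 13.58
ee_pos: [0.4213, 0.1395, 0.3094]
tcp_rot: [[0.076, 0.997, -0.001], [0.997, -0.076, -0.001], [-0.001, -0.001, -1.0]]
ft_force: [-0.6, -0.5, -3.7]
gripper_width: 0.0067
```

```bash
python3 -c "
from u import *
o=sensors.get_obs();print(o['ft_force'],o['torque'],o['gripper_width'],np.round(o['joint_pos'],0))
go((F[0]-.02,-.02,.31),down(85.75-80));go((F[0],F[1],.31),RF)"
```

```text
[-0.55981241 -0.45213487 -3.668571  ] [-0.30675906  0.07928256  0.03289415] 0.006676286297888819 [ 17.   4.  97.  -0.  79. -69.]
t13.57 shift [-0.1549  0.0663 -0.0005] rot [2.0000e-04 1.2000e-03 1.3942e+00] | 0.168 79.9
t13.57 shift [-0.3081  0.0981 -0.0004] rot [1.300e-03 1.000e-03 2.917e+00] | 0.323 167.1
```

Call:
jog_arm(
  plan="-1 -0.01 0.004 0 0 0 0.07;-1 -0.03 0.013 0 0 0 0.24;-1 -0.05 0.022 0 0 0 0.42;-1 -0.075 0.032 0 0 0 0.6;-1 -0.1 0.043 0 0 0 0.78;-1 -0.12 0.052 0 0 0 0.96;-1 -0.14 0.06 0 0 0 1.14;-1 -0.155 0.066 0 0 0.001 1.32",
)

```text
time: 14.58
ee_pos: [0.4746, -0.0205, 0.3088]
tcp_rot: [[0.986, 0.168, -0.001], [0.168, -0.986, -0.001], [-0.001, 0.001, -1.0]]
ft_force: [0.6, 1.3, -3.4]
gripper_width: 0.0068
```

```bash
python3 -c "
from u import *
o=sensors.get_obs();print(o['gripper_width'],np.round(o['joint_pos'],0))
go((F[0],F[1],.31),RF)"
```

```text
0.006783704913981369 [ -4.   7.  94.  -0.  80. -13.]
t14.57 shift [-0.0052  0.1561 -0.0011] rot [1.200e-03 3.000e-04 1.591e+00] | 0.156 91.2
```

Call:
jog_arm(
  plan="-1 -0.001 0.02 0 0 0 0.18;-1 -0.002 0.045 0 0 0 0.36;-1 -0.002 0.07 0 0 0 0.54;-1 -0.003 0.095 0 0 0 0.72;-1 -0.004 0.12 0 0 0 0.9;-1 -0.005 0.14 0 0 0 1.08;-1 -0.005 0.15 0 0 0 1.26;-1 -0.0052 0.156 -0.001 0.001 0 1.43",
)

```text
time: 15.58
ee_pos: [0.4952, -0.1749, 0.3091]
tcp_rot: [[0.299, -0.954, -0.001], [-0.954, -0.299, 0.001], [-0.001, 0.001, -1.0]]
ft_force: [0.6, 0.5, -4.6]
gripper_width: 0.0069
```

```bash
python3 -c "
from u import *
go((F[0],F[1],.25),RF)"
```

```text
t15.57 shift [ 0.0005 -0.0004  0.0591] rot [0.0008 0.0009 0.1549] | 0.059 8.9
```

Call:
jog_arm(
  plan="-1 0.0005 -0.0004 0.01 0 0 0.08;-1 0.0005 -0.0004 0.03 0 0 0.14;-1 0.0005 -0.0004 0.05 0.001 0.001 0.155;-1 0.0005 -0.0004 0.059 0.001 0.001 0.155;-1 0.0005 -0.0004 0.059 0.001 0.001 0.155;-1 0.0005 -0.0004 0.059 0.001 0.001 0.155",
)

```text
time: 16.32
ee_pos: [0.4961, -0.1752, 0.251]
tcp_rot: [[0.148, -0.989, 0.002], [-0.989, -0.148, -0.001], [0.001, -0.002, -1.0]]
ft_force: [-0.6, 0.5, -3.3]
gripper_width: 0.0067
```

```bash
cat > v.py <<'E'
from u import *
from m import *
def meas(zr,pic=None,ns=('top','side')):
    for n in ns:
        p,d=snap(n);W=cloud(n,d);M,O=tote(n,p,W,(.3,.7,-.5,-.1))
        if pic: save(pic+n,p)
        q=M&(abs(W[...,2]-zr)<.012); P=W[q]
        # plane of rim top: keep the uppermost
        A=np.c_[P[:,:2]-LC,np.ones(len(P))]; k=np.ones(len(P),bool)
        for _ in range(6):
            c=np.linalg.lstsq(A[k],P[k,2],rcond=None)[0]; r=P[:,2]-A@c; k=(abs(r)<.003) if _ else (r>-.002)
        X3=np.array([*X2]);dx=c[0]*X2[0]+c[1]*X2[1];dy=c[0]*Y2[0]+c[1]*Y2[1]
        print(n,'rim',rect(P[k][:,:2]),'z@centre %.4f tilt deg along X2 %.2f Y2 %.2f n=%d'%(c[2],np.degrees(dx),np.degrees(dy),k.sum()),'orange',W[O&q].mean(0).round(3))
        l=M&(W[...,2]>.09)&(W[...,2]<.105); print('   lower pts',rect(W[l][:,:2]),l.sum())
E
python3 -c "
from v import *
meas(.282,'a'); o=sensors.get_obs();print(o['ee_pos'],o['tcp_rot'])
A,B=[cv2.imread('pics/a%s.png'%s) for s in('top','side')]
cv2.imwrite('pics/a.png',np.hstack([cv2.resize(A[200:400,380:580],(400,400)),cv2.resize(B[240:480,160:400],(400,400))]))"
```

```text
top rim (array([ 500.6, -267.2]), array([137.3, 190.1]), 8.5) z@centre 0.2832 tilt deg along X2 -0.21 Y2 -0.34 n=510 orange [ 0.567 -0.348  0.281]
   lower pts (array([ 491.7, -227.5]), array([137.2, 110.8]), 8.54) 386
side rim (array([ 500.1, -269.3]), array([139.4, 190.4]), 8.42) z@centre 0.2827 tilt deg along X2 -0.06 Y2 -0.29 n=2018 orange [ 0.514 -0.358  0.279]
   lower pts (array([ 495.6, -270.4]), array([137.1, 186.3]), 7.97) 1294
[ 0.49614449 -0.1752746   0.25099399] [[ 1.47820645e-01 -9.89012039e-01  2.05984966e-03]
 [-9.89013763e-01 -1.47822183e-01 -6.14727704e-04]
 [ 9.12464574e-04 -1.94635022e-03 -9.99997690e-01]]
```

View pics/a.png

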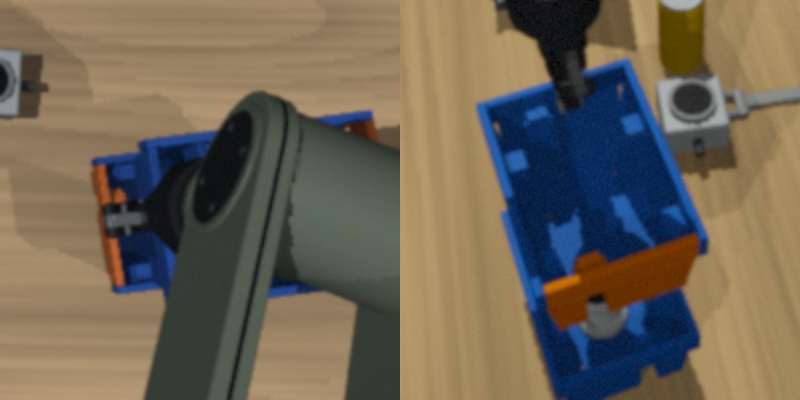

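The left half (top view) and right half (side view) show the upper tote level above the lower one, with its orange end over the lower's blue end. The trumpet is standing at (600,315). The upper tote sits about 3.8 mm too far in +x, and its orange end sags 0.3°. I'll correct both and descend.

```bash
python3 -c "
from v import *
Rn=RF@Ro.from_rotvec([0,.005,0]).as_matrix()
go((.4923,-.1746,.177),Rn)"
```

```text
t16.43 shift [-0.0013  0.0038  0.074 ] rot [-0.0019  0.0041  0.    ] | 0.074 0.3
```

Call:
jog_arm(
  plan="-1 -0.0013 0.0038 0.01 -0.002 0.004 0;-1 -0.0013 0.0038 0.025 -0.002 0.004 0;-1 -0.0013 0.0038 0.04 -0.002 0.004 0;-1 -0.0013 0.0038 0.055 -0.002 0.004 0;-1 -0.0013 0.0038 0.066 -0.002 0.004 0;-1 -0.0013 0.0038 0.074 -0.002 0.004 0;-1 -0.0013 0.0038 0.074 -0.002 0.004 0;-1 -0.0013 0.0038 0.074 -0.002 0.004 0",
)

```text
time: 17.42
ee_pos: [0.4927, -0.1748, 0.1774]
tcp_rot: [[0.148, -0.989, 0.002], [-0.989, -0.148, -0.005], [0.005, -0.001, -1.0]]
ft_force: [-0.5, -0.5, -3.5]
gripper_width: 0.007
```

```bash
python3 -c "
from v import *
meas(.209); Rn=RF@Ro.from_rotvec([0,.005,0]).as_matrix(); go((.4923,-.1746,.156),Rn)"
```

```text
top rim (array([ 497.3, -266.8]), array([137.1, 190.2]), 8.3) z@centre 0.2104 tilt deg along X2 -0.07 Y2 -0.16 n=453 orange [ 0.556 -0.349  0.208]
   lower pts (array([ 484.8, -182.7]), array([136.3,  21.3]), 8.13) 273
side rim (array([ 495.6, -268.5]), array([137.6, 190.8]), 8.45) z@centre 0.2097 tilt deg along X2 0.03 Y2 -0.02 n=1842 orange [ 0.506 -0.358  0.206]
   lower pts (array([ 495.8, -271.4]), array([136.8, 184.6]), 8.46) 872
t17.52 shift [-0.0003  0.0004  0.0215] rot [-0.001  -0.0006 -0.    ] | 0.022 0.1
```

Both cameras now put the two centres within 0.6 mm of each other, and the tote is level. I'll descend slowly.

Call:
jog_arm(
  plan="-1 0 0 0.003 0 0 0;-1 0 0 0.006 0 0 0;-1 0 0 0.009 0 0 0;-1 0 0 0.011 0 0 0;-1 0 0 0.013 0 0 0;-1 0 0 0.015 0 0 0;-1 0 0 0.017 0 0 0;-1 0 0 0.017 0 0 0",
)

```text
time: 18.52
ee_pos: [0.4926, -0.1748, 0.1604]
tcp_rot: [[0.148, -0.989, 0.002], [-0.989, -0.148, -0.005], [0.005, -0.001, -1.0]]
ft_force: [0.7, 0.3, -4.2]
gripper_width: 0.0064
```

Call:
jog_arm(
  plan="-1 0 0 0.0007 0 0 0;-1 0 0 0.0014 0 0 0;-1 0 0 0.002 0 0 0;-1 0 0 0.0026 0 0 0;-1 0 0 0.003 0 0 0;-1 0 0 0.0034 0 0 0;-1 0 0 0.0037 0 0 0;-1 0 0 0.004 0 0 0",
)

```text
time: 19.52
ee_pos: [0.4926, -0.1748, 0.1564]
tcp_rot: [[0.148, -0.989, 0.002], [-0.989, -0.148, -0.005], [0.005, -0.001, -1.0]]
ft_force: [0.3, -0.7, -3.6]
gripper_width: 0.0067
```

Call:
jog_arm(
  plan="-1 0 0 0.0003 0 0 0;-1 0 0 0.0006 0 0 0;-1 0 0 0.0009 0 0 0;-1 0 0 0.0012 0 0 0;-1 0 0 0.0012 0 0 0",
)

```text
time: 20.15
ee_pos: [0.4927, -0.1747, 0.1554]
tcp_rot: [[0.148, -0.989, 0.002], [-0.989, -0.148, -0.005], [0.005, -0.001, -1.0]]
ft_force: [0.3, 1.7, -1.7]
gripper_width: 0.0063
```

Contact has begun: the carried weight has roughly halved. I'll go a little further and check.

Call:
jog_arm(
  plan="-1 0 0 0.0003 0 0 0;-1 0 0 0.0006 0 0 0;-1 0 0 0.0008 0 0 0;-1 0 0 0.001 0 0 0;-1 0 0 0.001 0 0 0",
)

```text
time: 20.78
ee_pos: [0.4928, -0.1747, 0.1552]
tcp_rot: [[0.148, -0.989, 0.003], [-0.989, -0.148, -0.005], [0.006, -0.002, -1.0]]
ft_force: [-1.9, 2.3, 4.9]
gripper_width: 0.0066
```

```bash
python3 -c "
from v import *
meas(.188); o=sensors.get_obs();print(o['ft_force'],o['torque'])"
```

```text
top rim (array([ 497.3, -267.2]), array([137.4, 190.4]), 8.34) z@centre 0.1882 tilt deg along X2 -0.06 Y2 0.03 n=429 orange [ 0.554 -0.349  0.186]
   lower pts (array([ 485.9, -195.8]), array([136.4,  49.5]), 7.06) 321
side rim (array([ 495.8, -268.5]), array([137.7, 189.8]), 8.38) z@centre 0.1876 tilt deg along X2 0.14 Y2 0.06 n=1786 orange [ 0.506 -0.358  0.185]
   lower pts (array([ 496.4, -273.5]), array([136.7, 181.1]), 8.23) 4394
[-2.03068128  1.99116886  6.28827691] [0.45663099 0.55016424 0.00255324]
```

It is seated: rim at z 0.188, level and square. I'll ease off the force, release and withdraw.

Call:
jog_arm(
  plan="-1 0 0 -0.0003 0 0 0;-1 0 0 -0.0003 0 0 0;-0.8 0 0 -0.0003 0 0 0;-0.6 0 0 -0.0003 0 0 0;-0.4 0 0 -0.0003 0 0 0;-0.2 0 0 -0.0003 0 0 0;-0.2 0 0 -0.0003 0 0 0;-0.2 0 0 -0.0003 0 0 0",
  squeeze=20,
)

```text
time: 21.88
ee_pos: [0.4929, -0.1747, 0.1556]
tcp_rot: [[0.148, -0.989, 0.003], [-0.989, -0.148, -0.005], [0.006, -0.002, -1.0]]
ft_force: [0.0, -0.1, 0.2]
gripper_width: 0.0342
```

Call:
jog_arm(
  plan="-0.2 0 0 -0.005 0 0 0;-0.2 0 0 -0.02 0 0 0;-0.2 0 0 -0.05 0 0 0;-0.2 0 0 -0.09 0 0 0;-0.2 0 0 -0.13 0 0 0;-0.2 -0.05 0 -0.16 0 0 0;-0.2 -0.11 0 -0.16 0 0 0;-0.2 -0.17 0 -0.16 0 0 0",
)

```text
time: 22.88
ee_pos: [0.4671, -0.0043, 0.3164]
tcp_rot: [[0.147, -0.989, 0.006], [-0.989, -0.147, -0.005], [0.006, -0.005, -1.0]]
ft_force: [0.4, -0.1, -0.3]
gripper_width: 0.0344
```

Call:
jog_arm(
  plan="-0.2 -0.05 0 0 0 0 0;-0.2 -0.09 0 0 0 0 0;-0.2 -0.11 0 0 0 0 0;-0.2 -0.11 0 0 0 0 0",
)

```text
time: 23.38
ee_pos: [0.4508, 0.1055, 0.3168]
tcp_rot: [[0.149, -0.989, 0.008], [-0.989, -0.149, -0.005], [0.006, -0.007, -1.0]]
ft_force: [0.4, 0.6, 0.4]
gripper_width: 0.0339
```

```bash
python3 -c "
from v import *
meas(.188,'b')
A,B=[cv2.imread('pics/b%s.png'%s) for s in('top','side')]
cv2.imwrite('pics/b.png',np.hstack([cv2.resize(A[130:410,300:580],(400,400)),cv2.resize(B[180:480,140:440],(400,400))]))
for n in('top','side'):
    p,d=load(n);W=cloud(n,d);s=W[(W[...,2]>.045)&(abs(W[...,0]-.6)<.15)&(abs(W[...,1]+.02)<.15)]
    t=s[(s[:,2]>.11)&(s[:,2]<.13)];print(rect(t[:,:2]))
"
```

```text
top rim (array([ 497.2, -267.4]), array([137.6, 191.3]), 8.31) z@centre 0.1884 tilt deg along X2 0.03 Y2 -0.02 n=1349 orange [ 0.507 -0.354  0.185]
   lower pts (array([ 496.9, -260.5]), array([135.9, 178.2]), 8.89) 3194
side rim (array([ 495.6, -268.8]), array([137.5, 190.2]), 8.4) z@centre 0.1876 tilt deg along X2 0.09 Y2 -0.03 n=1563 orange [ 0.51  -0.36   0.184]
   lower pts (array([ 494.9, -274.8]), array([136.4, 179.6]), 9.44) 4393
(array([649.3,  44.8]), array([51.6, 51.7]), 26.02)
(array([649.5,  43.9]), array([52.5, 53.2]), 21.35)
```

View pics/b.png

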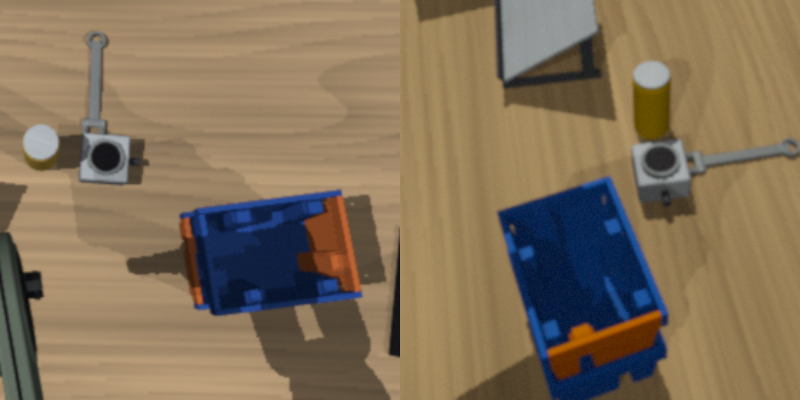

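The final picture shows the totes stacked square and level. The upper's orange end, at (340,240), is over the lower's blue end, and the gripper is clear at the left.

```bash
python3 -c "
from bench import job; print(job.sign_off())"
```

```text
the job is handed in; nothing more can be done
None
```

The job is done and handed in at about 23.5 s. The trumpet stands upright in the lower tote. The second tote was turned end for end and rests on top, its orange end over the lower tote's blue end.

**Last checks:**
- **Upper tote:** both cameras put its rim at z 0.188 m, which is the height for resting on the ledges. It is level within 0.1° and in line with the lower tote's original position to about 1 mm.
- **Lower tote:** it stayed at (0.497, -0.267) after the trumpet went in. After stacking it was mostly hidden and I only judged it through the upper tote sitting in line, so I did not measure it separately.
- **Trumpet:** it stood centred with its top at z 0.077 m, checked before stacking. It can't be seen now.
- **Bystanders:** the can measured within a couple of millimetres of where it started. The throttle body and wrench look unmoved in the pictures but were not measured.
- **Forces:** the highest in any reading was about 7 N, while seating the upper tote.

No check failed. The two cameras disagreed by 1–2 mm throughout, which is within their calibration.

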